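# Run the crumb pick through the gutter of the slicing board

### The arm

A 6-joint arm with a two-finger parallel gripper is mounted at the origin on a cart in front of the work surface, level with it; the furniture and walls round the work are solid. World frame = base frame: x ahead of the robot, y to its left, z up, the work surface at z = 0. Lengths are in m, angles in rad, forces in N, time in s.
With the tool pointing down it reaches from about 0.325 to 0.775 m from the base axis. Payload 5.5 kg.
Tool frame: the origin (TCP) lies between the finger pads; the fingertips stand 8 mm ahead of it and the grasp point (between the pads) lies 11 mm behind it (tcp_to_tips is the distance from the TCP to the fingertips, in m); z points along the fingers, y is the line along which they close (so a half turn about z gives the same grasp; the last joint's range is limited). The gripper opens to 88 mm and grips with 3 to 60 N. Pads are 20 mm wide; open, the fingers measure 115 mm over their backs; the gripper's body (75 mm by 178 mm) begins 61 mm behind the grasp point.
Start: joints at [-1.33, 0.091, 1.231, -0, 1.82, -0.057], TCP at [0.176, -0.574, 0.231] pointing down, gripper open.
Joint ranges: [-2.87, 2.87], [-0.86, 2.18], [0.17, 2.46], [-1.51, 4.65], [0.06, 2.69], [-2.65, 2.65]. Speed limits (rad/s): [2.57, 2.57, 3.01, 3.14, 3.14, 3.14].

### API

Orientations are given as a unit quaternion [w, x, y, z].
In Python, from bench import * gives the robot as it stands. Calls block until the motion is done:
- move_to(position, orientation): joint-space move of the TCP to a pose.
- move_l(position, speed=0.15, orientation=None): straight line of the TCP; orientation=None keeps the orientation; speed is the mean speed in m/s.
- movej(angles): joint-space move.
- gripper_open() and close(): open the fingers fully, or close them until they stop; the grip force is fixed at half the most.
- hold(seconds).
- inverse_kinematics(position, orientation): joint angles nearest the present ones, or None.
- state(): the state.
- get_image(name): name is "scene" or "top" or "wrist"; returns a dict with "frame" (420x560x3 uint8, blue, green, red), "depth" (420x560 float32, m along the optical axis (not along the pixel's ray), 0 where there is no reading), "camera_matrix" (3x3 intrinsics, pixels), "k1" (the pictures are not rectified: a ray, as slopes to the right and down, at radius r is drawn at 1 + k1 r^2 times it, then the intrinsics apply), "view" (4x4, takes a point from world to camera coordinates). Camera axes: x right, y up, looking along -z (the intrinsics and any distortion apply to the point x, -y, -z); pixel columns grow to the right and rows downward; lengths in m; the calibration is good to about 2 mm. A picture is of the moment at which its call begins.
A pose or a line that the arm cannot do raises IKError and nothing moves.
- job_done(): hands the job in; it is judged then, once.
The state is a dict: "time": time; "joint_pos": joint angles; "dq": joint speeds; "joint_torque": joint torques, N m; "ee_pos": TCP position; "ee_rot": TCP orientation; "ft_force": force on the tool from outside, world axes, zero at the start; "moment": the same for the moment, N m; "finger_gap": finger opening in m; "finger_force": force on a finger pad.
Only numpy, scipy, OpenCV 4.12 (cv2) and the standard library are available. Lean on these libraries where they do the work, as an engineer would, in place of code of your own. Each camera call takes 0.05 s, during which the arm holds its last target. There are 200 camera calls.

### The job

Take the crumb pick from its wooden block and run its tip slowly and lightly along the L-shaped crumb gutter of the slicing board, down in the gutter all the way: from the right-hand end of the near leg, along to the left-hand corner, then away from you under the steel guard to the far end. The guard hangs over the second leg from the left, so lean the handle over to the right to get beneath it. Then put the pick back standing in its block, collar down on the wood, and leave the other things where they are.

Things in the scene. Friction and masses are not known exactly. Their poses are not given: they have to be found in the camera images.
- crumb_pick: Crumb pick, 153 mm, 80 g, loose. Origin at the lowest point of its round tip; z runs up to the handle. Steel stem 6 mm thick, z 0 to 85; round collar 28 mm wide, z 85 to 91; square beech handle 16 x 16 mm (faces along x, y), z 91 to 151; grip it just above the collar. Starts upright in the block, hanging by the collar, tip 7 mm above the counter, up to 4 mm off the hole's axis.
- pick_block: Holder of the pick: square brown wooden block 70 x 70 x 92 mm, fixed to the counter. Origin at the centre of its underside, z up. One vertical through hole of 14 mm diameter at its centre with a 3 mm chamfer at the top. It stands on the counter to the left of the board, beside the jam jar.
- slicing_board: Pale slicing board, fixed; 220 (x) x 195 (y) mm, top 26 mm above the counter. Origin on the counter: board spans x -110..110, y -100..95 mm; x away from the robot, y left, yaw within 0.25 rad. L gutter 18 mm wide, 8 deep, floor at z 18, ends closed: leg 1 centred on x = -85 from y = -63 to the corner, leg 2 centred on y = 60 from the corner to x = 83. A steel guard overhangs leg 2.
- gutter_start (a point): Point on the gutter floor on the centreline of leg 1, where the run starts, 13 mm inside the right-hand end wall; board coordinates (-85, -50, 18) mm.
- gutter_corner (a point): Point on the gutter floor where the two centrelines meet; board coordinates (-85, 60, 18) mm.
- gutter_end (a point): Point on the gutter floor on the centreline of leg 2, where the run ends, 8 mm inside the far end wall; board coordinates (75, 60, 18) mm.
- guard_edge (a point): Mid ledge edge, board (0, 42, 79.5) mm. The guard, fixed to the board, runs its full length: upright face at y = 74, ledge from there to y = 42, underside z 76, top 83. An upright stem cannot reach leg 2: lean the handle to board -y by at least 22 degrees; 30 to 40 clears collar and fingers. So leaned, keep the tip about 2 mm left of the centreline, as the stem meets the right rim.
- jam_jar: Bystander: preserve jar 57 x 57 x 77 mm, standing beside the pick's block, on either side of it. Origin at the centre of its underside.
- price_card: Bystander: small slate price card in a wooden foot, 22 x 68 x 52 mm, left of the board. Origin at the centre of its underside.
- pen: Bystander: marker pen 135 mm long, 17 mm thick, lying to the right of the board. Origin at the centre of its underside.
- cup: Bystander: espresso cup 64 x 89 x 48 mm, standing to the right of the board. Origin at the centre of its underside.
Things that resemble listed ones, but are neither listed nor needed, are in the scene too. Leave any turquoise look-alike of the crumb_pick alone.

How it is judged:
On the way, in this order (a step that is already met when the one before it is completed fails the run):
1. the tip is down in the gutter at the right-hand end of the near leg (z of crumb_pick in the frame of slicing_board below 0.023 m and x of crumb_pick in the frame of slicing_board between -0.095 and -0.075 m and y of crumb_pick in the frame of slicing_board between -0.06 and -0.04 m), for 0.1 s.
2. the tip is down in the gutter at the near leg, 36 mm past the start (z of crumb_pick in the frame of slicing_board below 0.023 m and x of crumb_pick in the frame of slicing_board between -0.095 and -0.075 m and y of crumb_pick in the frame of slicing_board between -0.024 and -0.004 m), for 0.1 s.
3. the tip is down in the gutter at the near leg, 73 mm past the start (z of crumb_pick in the frame of slicing_board below 0.023 m and x of crumb_pick in the frame of slicing_board between -0.095 and -0.075 m and y of crumb_pick in the frame of slicing_board between 0.013 and 0.033 m), for 0.1 s.
4. the tip is down in the gutter at the corner under the guard (z of crumb_pick in the frame of slicing_board below 0.023 m and x of crumb_pick in the frame of slicing_board between -0.095 and -0.075 m and y of crumb_pick in the frame of slicing_board between 0.05 and 0.07 m), for 0.1 s.
5. the tip is down in the gutter at the second leg (under the guard), 32 mm past the corner (z of crumb_pick in the frame of slicing_board below 0.023 m and x of crumb_pick in the frame of slicing_board between -0.063 and -0.043 m and y of crumb_pick in the frame of slicing_board between 0.05 and 0.07 m), for 0.1 s.
6. the tip is down in the gutter at the second leg (under the guard), 64 mm past the corner (z of crumb_pick in the frame of slicing_board below 0.023 m and x of crumb_pick in the frame of slicing_board between -0.031 and -0.011 m and y of crumb_pick in the frame of slicing_board between 0.05 and 0.07 m), for 0.1 s.
7. the tip is down in the gutter at the second leg (under the guard), 96 mm past the corner (z of crumb_pick in the frame of slicing_board below 0.023 m and x of crumb_pick in the frame of slicing_board between 0.001 and 0.021 m and y of crumb_pick in the frame of slicing_board between 0.05 and 0.07 m), for 0.1 s.
8. the tip is down in the gutter at the second leg (under the guard), 128 mm past the corner (z of crumb_pick in the frame of slicing_board below 0.023 m and x of crumb_pick in the frame of slicing_board between 0.033 and 0.053 m and y of crumb_pick in the frame of slicing_board between 0.05 and 0.07 m), for 0.1 s.
9. the tip is down in the gutter at the far end (z of crumb_pick in the frame of slicing_board below 0.023 m and x of crumb_pick in the frame of slicing_board between 0.065 and 0.085 m and y of crumb_pick in the frame of slicing_board between 0.05 and 0.07 m), for 0.1 s.
At the end, for the whole second after the job is handed in: After the run through the gutter in the stated order, the pick stands at rest in its block: tip within 8 mm of the block's axis, collar on the block's top within 4 mm (tip 3 to 11 mm above the counter), leaning less than 0.1 rad (horizontal distance between crumb_pick and pick_block below 0.008 m and z of crumb_pick in the frame of pick_block between 0.003 and 0.011 m and angle between crumb_pick's own z axis and vertical below 0.1 rad and linear speed of crumb_pick below 0.02 m/s); the robot touches nothing.
It fails at once if the jam jar, price card, marker pen or cup is pushed more than 30 mm from its place, or the jar knocked over (distance of any of jam_jar, price_card, pen, cup from where it was at the start of the episode above 0.03 m or angle between jam_jar's own z axis and vertical above 0.5 rad).
It fails at once if the pick bears on the board or guard with more than 40 N (contact force between crumb_pick and slicing_board above 40 N).
It fails at once if the gripper bears on the board or guard with more than 40 N (contact force between the arm and slicing_board above 40 N).
It fails at once if the tip is scrubbed through the gutter faster than 0.12 m/s (z of crumb_pick in the frame of slicing_board between 0.01 and 0.023 m and horizontal distance between crumb_pick and slicing_board below 0.12 m and linear speed of crumb_pick above 0.12 m/s).
It also fails if it takes over 70 s, if anything falls off the work surface, if the arm or the gripper's body presses on something with over 40 N, if the wrist force passes 120 N, or if a joint passes its speed limit or range.

## Working session

There is one attempt and no reset: what is moved stays moved. The work goes in short steps, each a Python script; the robot and the scene stay as the last script left them, time stands still between calls to the robot, and variables do not carry over. Pictures are saved under pics/ and viewed, at most 10 in all, crops included, and the job is handed in when it is done.

```bash
mkdir -p pics; ls
python3 - <<'E'
from bench import *
import cv2,numpy as np,pickle
for n in ("scene","top"):
    im=get_image(n); pickle.dump(im,open(n+".pkl","wb"))
    cv2.imwrite(f"pics/{n}0.png",im["frame"])
    print(n,im["camera_matrix"],im["k1"],im["view"])
s=state();print(s)
E
```

```text
pics
scene [[455.77278327   0.         278.54471302]
 [  0.         455.77278327 206.94254479]
 [  0.           0.           1.        ]] -0.0021718134025923265 [[-0.86849164 -0.49569797  0.00240935  0.46527817]
 [ 0.30361907 -0.52810363  0.79304604 -0.20722202]
 [-0.39183892  0.68948538  0.60915694 -1.44852529]
 [ 0.          0.          0.          1.        ]]
top [[418.52586733   0.         284.32150093]
 [  0.         418.52586733 201.40010902]
 [  0.           0.           1.        ]] -0.0007506401260432781 [[-6.08246694e-03 -9.99981217e-01 -7.55070203e-04  2.78567863e-02]
 [ 9.87402393e-01 -6.12534214e-03  1.58110705e-01 -5.44713465e-01]
 [-1.58112360e-01  2.16145010e-04  9.87421103e-01 -1.41571430e+00]
 [ 0.00000000e+00  0.00000000e+00  0.00000000e+00  1.00000000e+00]]
{'time': 0.1, 'joint_pos': array([-1.32971093e+00,  9.17872401e-02,  1.23172123e+00,  2.62655849e-06,
        1.81978544e+00, -5.67075583e-02]), 'dq': array([ 0.00128414, -0.00150039, -0.00313712, -0.0009482 , -0.00021759,
       -0.0003644 ]), 'joint_torque': array([ 2.72707992e-03, -4.47857773e+01, -4.07570708e+01,  7.00814766e-02,
        2.84133176e-02, -1.13165372e-04]), 'ee_pos': array([ 0.17598516, -0.57336468,  0.22964271]), 'ee_rot': array([-8.47133588e-04,  9.88934979e-01,  1.48347175e-01, -7.70398411e-05]), 'ft_force': array([ 1.24282875,  0.47457985, -0.18604062]), 'moment': array([-0.03682105, -0.01226999,  0.0277969 ]), 'finger_force': 0.0, 'finger_gap': 0.08776661438992323}
```

View pics/scene0.png

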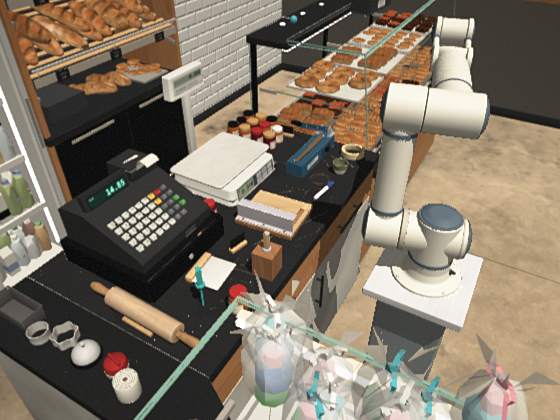

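View pics/top0.png

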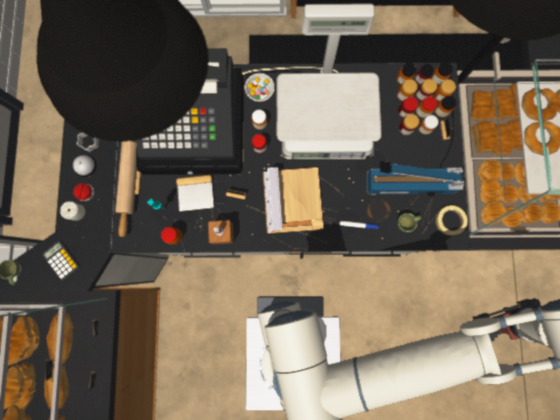

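The scene view shows the block with the pick at (268,255), the jar's red lid at (238,293), and the board at (272,213). The turquoise decoy is at (200,285). In the top view the block is at (221,232), the jar at (171,236), and the board spans about (265–322, 168–232), with the guard on its left side.

```bash
cat > h.py <<'E'
from bench import *
import cv2,numpy as np,pickle
from scipy.spatial.transform import Rotation as R
def grab(n,fn=None):
    im=get_image(n)
    if fn: cv2.imwrite(f"pics/{fn}.png",im["frame"]); pickle.dump(im,open(fn+".pkl","wb"))
    return im
def rays(im,uv):
    K=im["camera_matrix"]; uv=np.atleast_2d(np.float64(uv))
    d=cv2.undistortPoints(uv.reshape(-1,1,2),K,np.array([im["k1"],0,0,0.])).reshape(-1,2)
    V=im["view"]; r=np.c_[d[:,0],-d[:,1],-np.ones(len(d))]@V[:3,:3]
    return -V[:3,:3].T@V[:3,3], r
def onplane(im,uv,z):
    c,r=rays(im,uv); return c+r*((z-c[2])/r[:,2])[:,None]
def proj(im,P):
    P=np.atleast_2d(P); V=im["view"]; c=P@V[:3,:3].T+V[:3,3]
    x=c[:,0]/-c[:,2]; y=-c[:,1]/-c[:,2]; k=1+im["k1"]*(x*x+y*y); K=im["camera_matrix"]
    return np.c_[K[0,0]*x*k+K[0,2],K[1,1]*y*k+K[1,2]]
def triang(obs):
    A=np.zeros((3,3));b=np.zeros(3)
    for im,uv in obs:
        c,r=rays(im,uv); r=r[0]/np.linalg.norm(r[0]); M=np.eye(3)-np.outer(r,r); A+=M;b+=M@c
    return np.linalg.solve(A,b)
def q(Rm): # rotation matrix -> wxyz
    x=R.from_matrix(Rm).as_quat(); return np.r_[x[3],x[:3]]
def tool(zax,yax):
    z=np.float64(zax)/np.linalg.norm(zax); y=np.float64(yax)-np.dot(yax,z)*z; y/=np.linalg.norm(y)
    return np.c_[np.cross(y,z),y,z]
E
python3 - <<'E'
from h import *
im=pickle.load(open("top.pkl","rb"))
for n,uv,z in [("block",(221,232),.092),("jar",(171,236),.077),("boardNear",(294,231),.026),("board far",(302,168),.026),("boardR",(321,200),.026),("guardL",(268,200),.08),("decoy",(155,203),.1),("cash",(240,170),.0),("card",(237,195),.05),("penL",(342,224),.01)]: print(n,onplane(im,uv,z).round(3))
# look from above the board/block
b=onplane(im,(275,205),0)[0]
Q=q(tool([0,0,-1],[0,1,0]))
for p in ([b[0]-.05,b[1],.42],[.45,.12,.42],[.45,.12,.5]):
    for y in ([0,1,0],[0,-1,0]): print(p,y,inverse_kinematics(p,q(tool([0,0,-1],y))))
E
```

```text
block [[0.435 0.236 0.092]]
jar [[0.424 0.406 0.077]]
boardNear [[ 0.443 -0.009  0.026]]
board far [[ 0.668 -0.039  0.026]]
boardR [[ 0.552 -0.105  0.026]]
guardL [[0.544 0.08  0.08 ]]
decoy [[0.533 0.458 0.1  ]]
cash [[0.668 0.185 0.   ]]
card [[0.567 0.189 0.05 ]]
penL [[ 0.468 -0.179  0.01 ]]
[np.float64(0.4889483233531326), np.float64(0.05800849231046691), 0.42] [0, 1, 0] [ 4.89796121e-02 -6.92813969e-02  1.04577162e+00 -4.44089210e-16
  2.16510243e+00 -1.52181671e+00]
[np.float64(0.4889483233531326), np.float64(0.05800849231046691), 0.42] [0, -1, 0] [ 4.89796121e-02 -6.92813969e-02  1.04577162e+00 -4.44089210e-16
  2.16510243e+00  1.61977594e+00]
[0.45, 0.12, 0.42] [0, 1, 0] [ 1.87532970e-01 -1.38149092e-01  1.10949587e+00 -4.44089210e-16
  2.17024587e+00 -1.38326336e+00]
[0.45, 0.12, 0.42] [0, -1, 0] [ 1.87532970e-01 -1.38149092e-01  1.10949587e+00 -4.44089210e-16
  2.17024587e+00  1.75832930e+00]
[0.45, 0.12, 0.5] [0, 1, 0] [ 1.87532970e-01 -2.41534848e-02  8.41030553e-01 -4.44089210e-16
  2.32471559e+00 -1.38326336e+00]
[0.45, 0.12, 0.5] [0, -1, 0] [ 1.87532970e-01 -2.41534848e-02  8.41030553e-01 -4.44089210e-16
  2.32471559e+00  1.75832930e+00]
```

Run:
```python
from h import *
j=inverse_kinematics([.46,.12,.45],q(tool([0,0,-1],[0,-1,0]))); k=inverse_kinematics([.46,.12,.45],q(tool([0,0,-1],[0,1,0])))
print(j,k)
j=j if abs(j[5])<abs(k[5]) else k
a=j.copy(); a[0]=-1.33; a[5]=-.057
movej(a); print(state()["time"]); movej(j); print(state()["time"],state()["ee_pos"])
im=grab("wrist","w1"); print(im["camera_matrix"],im["k1"],im["view"])
im=grab("scene","s1")
```

```text
[ 1.83601741e-01 -7.56630442e-02  9.92970998e-01 -4.44089210e-16
  2.22428470e+00  1.75439807e+00] [ 1.83601741e-01 -7.56630442e-02  9.92970998e-01 -4.44089210e-16
  2.22428470e+00 -1.38719459e+00]
1.0917
3.4167 [0.46019399 0.11934523 0.44994954]
[[322.42578504   0.         280.37881698]
 [  0.         322.42578504 210.63297622]
 [  0.           0.           1.        ]] 0.016839083241685416 [[ 1.15820936e-03  9.99998719e-01 -1.10443305e-03 -1.18440288e-01]
 [-9.52023310e-01  7.64659646e-04 -3.06024562e-01  5.43004327e-01]
 [-3.06023325e-01  1.40588652e-03  9.52022977e-01 -4.61170033e-01]
 [ 0.00000000e+00  0.00000000e+00  0.00000000e+00  1.00000000e+00]]
```

View pics/w1.png

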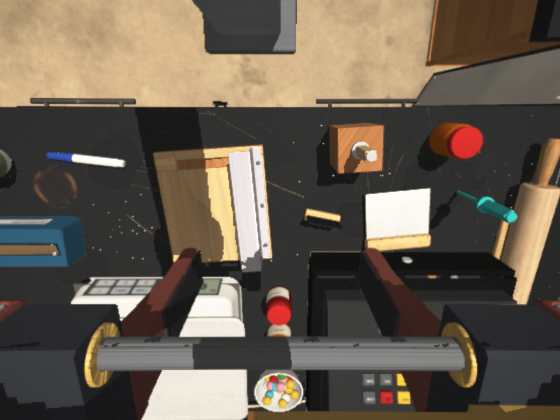

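The wrist view shows the board with corners near (155,152), (263,146), (271,258) and (172,262). The steel guard runs along x≈230–265, the pick sits in its block at (357,148), and the jar lid is at (463,140). The price card is at (400,225) and the turquoise decoy at (490,208).

```bash
cat >> h.py <<'E'
def cloud(im):
    h,w=im["depth"].shape; v,u=np.mgrid[:h,:w]
    c,r=rays(im,np.c_[u.ravel(),v.ravel()])
    P=c+r*im["depth"].reshape(-1,1); P[im["depth"].ravel()==0]=np.nan
    return P.reshape(h,w,3)
E
python3 - <<'E'
from h import *
im=pickle.load(open("w1.pkl","rb")); P=cloud(im); V=im["view"]; print("cam",-V[:3,:3].T@V[:3,3])
x,y,z=P[...,0],P[...,1],P[...,2]
def reg(a,b,c,d,e,f): return P[(x>a)&(x<b)&(y>c)&(y<d)&(z>e)&(z<f)]
print("table z",np.nanmedian(z[160:230,20:140]))
box=(.42,.70,-.14,.13)
for n,e,f in (("board",.022,.031),("guard",.076,.09),("gut",.012,.0215)):
    p=reg(*box,e,f); (c,s,a)=cv2.minAreaRect(p[:,:2].astype(np.float32)*1000); print(n,len(p),c,s,a,np.median(p[:,2]), cv2.boxPoints((c,s,a)).round(1).tolist())
p=reg(.36,.5,.17,.3,.085,.098); c=cv2.minAreaRect(p[:,:2].astype(np.float32)*1000); print("block",len(p),c,np.median(p[:,2]))
p=reg(.36,.5,.17,.3,.1,.2); print("pick",len(p),p.max(0)); t=p[p[:,2]>p[:,2].max()-.004]; print(t.mean(0),cv2.minAreaRect(t[:,:2].astype(np.float32)*1000),len(t))
t=p[(p[:,2]<.104)];print("collar",len(t),t.min(0),t.max(0))
# edge fit near
E
```

```text
cam [0.37596117 0.11867328 0.60508632]
table z 0.0018442963105551602
board 8242 (556.051025390625, -4.49591064453125) (219.60739135742188, 195.73666381835938) 4.040721893310547 0.027225646164736883 [[439.6000061035156, 85.4000015258789], [453.3999938964844, -109.9000015258789], [672.5, -94.4000015258789], [658.7000122070312, 100.9000015258789]]
guard 2483 (552.2685546875, 57.68328857421875) (216.50146484375, 35.24381637573242) 3.921926259994507 0.08220270351364367 [[443.1000061035156, 67.9000015258789], [445.5, 32.70000076293945], [661.5, 47.5], [659.0999755859375, 82.69999694824219]]
gut 590 (495.3518371582031, 42.42118835449219) (278.5268859863281, 138.5917205810547) 47.83475112915039 0.0190591591739534 [[350.5, -14.300000190734863], [453.20001220703125, -107.30000305175781], [640.2000122070312, 99.0999984741211], [537.5, 192.1999969482422]]
block 1699 ((439.7916564941406, 242.95643615722656), (70.0761947631836, 70.32650756835938), 3.5468716621398926) 0.09295960311427798
pick 293 [0.45207348 0.25021495 0.16355686]
[0.44011232 0.24197515 0.16143317] ((440.30859375, 242.33822631835938), (14.120087623596191, 13.92332649230957), 88.90853881835938) 94
collar 20 [0.42907431 0.23242116 0.10002466] [0.45207348 0.24810801 0.10399173]
```

```bash
cat >> h.py <<'E'
YAW=np.radians(4.0); c,s=np.cos(YAW),np.sin(YAW); RB=np.array([[c,-s,0],[s,c,0],[0,0,1]])
OB=np.array([.55605,-.0045,0])-RB@np.array([0,-.0025,0])
BLK=np.array([.4398,.2430,0])
LT=.101      # TCP height on pick axis above the tip
SG=-1.       # sign of tool y
def pose(tip,lean,off=(0,0,0)): # tip in board mm, lean deg towards board -y
    a=np.radians(lean); ax=np.array([0,-np.sin(a),np.cos(a)])
    T=tool(-ax,[0,SG,0]); 
    return OB+RB@(np.float64(tip)/1000+LT*ax)+np.float64(off), q(RB@T)
E
python3 - <<'E'
from h import *
import h
print(OB)
for sg in (-1,1):
    h.SG=sg
    for t,l in [((-85,-46,60),32),((-85,-46,18),32),((-85,62,18),32),((0,62,18),32),((75,62,18),32),((75,4,110),32),((75,4,110),0)]:
        j=inverse_kinematics(*pose(t,l)); print(sg,t,l,None if j is None else j.round(2))
    print(inverse_kinematics([.44,.243,.108],q(tool([0,0,-1],[0,sg,0]))).round(2))
E
```

```text
[ 0.55587561 -0.00200609  0.        ]
-1 (-85, -46, 60) 32 [-0.59  0.02  1.54  0.46  1.91  0.99]
-1 (-85, -46, 18) 32 [-0.59  0.05  1.59  0.45  1.84  0.96]
-1 (-85, 62, 18) 32 [-0.42 -0.1   1.74  0.5   1.76  1.11]
-1 (0, 62, 18) 32 [-0.35  0.11  1.52  0.51  1.73  1.17]
-1 (75, 62, 18) 32 [-0.31  0.3   1.31  0.52  1.73  1.22]
-1 (75, 4, 110) 32 [-0.39  0.32  1.12  0.53  1.92  1.24]
-1 (75, 4, 110) 0 [-0.04  0.17  1.18 -0.    1.79  1.46]
[ 0.44 -0.16  1.7  -0.    1.61  2.01]
1 (-85, -46, 60) 32 [-0.59  0.02  1.54  0.46  1.91 -2.15]
1 (-85, -46, 18) 32 [-0.59  0.05  1.59  0.45  1.84 -2.19]
1 (-85, 62, 18) 32 [-0.42 -0.1   1.74  0.5   1.76 -2.03]
1 (0, 62, 18) 32 [-0.35  0.11  1.52  0.51  1.73 -1.97]
1 (75, 62, 18) 32 [-0.31  0.3   1.31  0.52  1.73 -1.92]
1 (75, 4, 110) 32 [-0.39  0.32  1.12  0.53  1.92 -1.9 ]
1 (75, 4, 110) 0 [-0.04  0.17  1.18 -0.    1.79 -1.68]
[ 0.44 -0.16  1.7  -0.    1.61 -1.13]
```

```bash
sed -i 's/^SG=-1\./SG=1./; s/^LT=.101/LT=.103/' h.py
python3 - <<'E'
from h import *
Q=q(tool([0,0,-1],[0,1,0]))
move_to([.440,.242,.25],Q); s=state(); print(s["time"],s["ee_pos"])
im=grab("wrist","w2"); P=cloud(im); x,y,z=P[...,0],P[...,1],P[...,2]
def reg(a,b,c,d,e,f): return P[(x>a)&(x<b)&(y>c)&(y<d)&(z>e)&(z<f)]
p=reg(.36,.5,.17,.3,.087,.096); print("block",len(p),cv2.minAreaRect(p[:,:2].astype(np.float32)*1000),np.median(p[:,2]))
p=reg(.4,.48,.2,.28,.14,.2); m=np.median(p[p[:,2]>p[:,2].max()-.005][:,2]); print(m,p[:,2].max())
t=p[abs(p[:,2]-m)<.004]; print(len(t),t.mean(0),cv2.minAreaRect(t[:,:2].astype(np.float32)*1000))
t=reg(.4,.48,.2,.28,.0965,.101);print("collar",len(t),t.min(0),t.max(0))
cr=cv2.resize(im["frame"][60:260,180:400],None,fx=3,fy=3); cv2.imwrite("pics/w2c.png",cr)
E
```

```text
4.45 [0.44060824 0.24166298 0.25169434]
block 3841 ((439.83929443359375, 243.2770538330078), (70.6665267944336, 70.08330535888672), 3.4268887042999268) 0.0930490289960208
0.16131530474046313 0.16334036025976995
349 [0.43916557 0.24263672 0.16065085] ((439.8352966308594, 242.697265625), (15.497964859008789, 15.661274909973145), 6.749003887176514)
collar 258 [0.42637965 0.22939202 0.09654788] [0.44874067 0.25617775 0.10074234]
```

View pics/w2c.png

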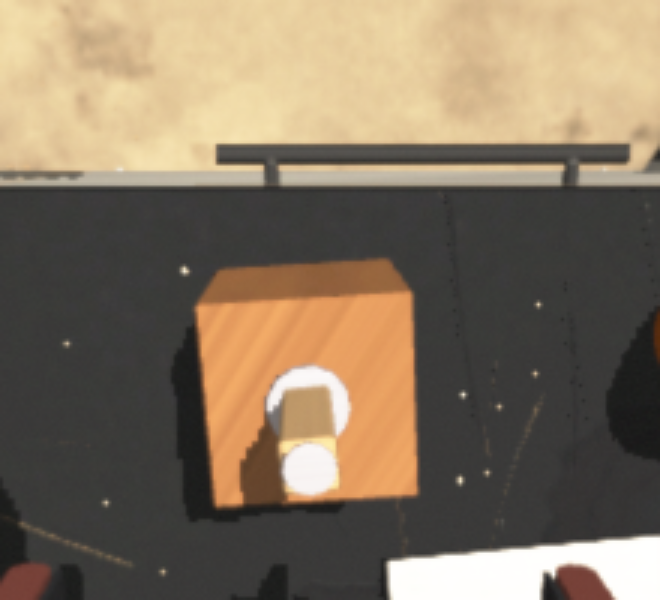

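The crop shows the pick upright in the block. The white collar centre is at (308,405) and the handle top at (310,468). The hand is clear to descend, with the grip yawed about 4°.

Run:
```python
from h import *
Q=q(RB@tool([0,0,-1],[0,1,0]))
move_l([.4397,.2427,.19],.2,Q); move_l([.4397,.2427,.110],.12); s=state(); print(s["time"],s["ee_pos"],s["ft_force"])
close(); s=state(); print(s["time"],s["ee_pos"],s["ft_force"],s["finger_gap"],s["finger_force"])
move_l([.4397,.2427,.215],.1); hold(.2); s=state(); print(s["time"],s["ee_pos"],s["ft_force"],s["moment"],s["finger_gap"])
im=grab("wrist","w3"); im=grab("scene","s3"); u=proj(im,[.4397,.2427,.16])[0].astype(int); print(u)
cr=cv2.resize(im["frame"][u[1]-50:u[1]+50,u[0]-60:u[0]+60],None,fx=5,fy=5); w=pickle.load(open("w3.pkl","rb"))["frame"][150:400,150:410]
cv2.imwrite("pics/s3c.png",cv2.hconcat([cv2.resize(cr,(400,340)),cv2.resize(w,(353,340))]))
```

```text
5.7667 [0.44016171 0.24292502 0.11110629] [-0.08515867 -0.11194932  0.54578018]
6.8667 [0.43970575 0.24278704 0.11002683] [0.62034252 0.25788631 0.04921754] 0.016069848849616923 29.999922215938568
8.2667 [0.43951271 0.24259674 0.2143218 ] [-0.54672334 -0.33080878 -1.05750336] [ 0.03717509 -0.14446067 -0.00382002] 0.015850227557994503
[266 232]
```

View pics/s3c.png

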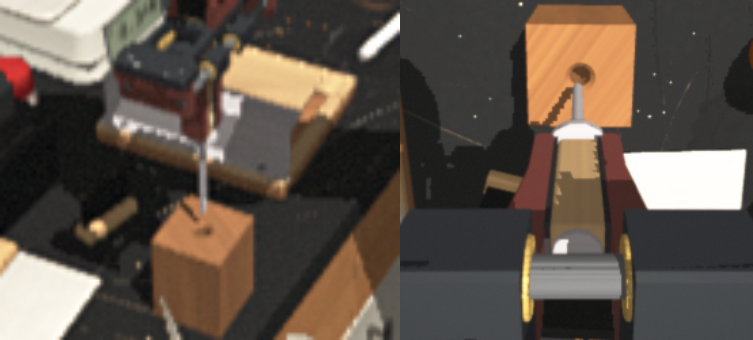

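The pick is held upright (gap 16 mm, stem straight) and clear of the hole at crop position (582,75). Next comes the move to the gutter start and a guarded descent.

```bash
cat >> h.py <<'E'
def go(tip,lean=32,speed=.05,off=(0,0,0)):
    p,o=pose(tip,lean,off); move_l(p,speed,o)
def F(t=.12):
    hold(t); return RB.T@state()["ft_force"]
E
python3 - <<'E'
from h import *
move_l([.4397,.2427,.265],.2)
move_to(*pose((-85,-46,110),32)); print(state()["time"])
go((-85,-46,40),32,.15); go((-85,-46,23.5),32,.05); f0=F(.3); print(state()["time"],f0)
for z in np.arange(22,14.9,-1):
    go((-85,-46,z)); f=F()-f0; print(z,f.round(2),state()["time"])
    if f[2]>1.5 or np.linalg.norm(f)>4: break
im=grab("scene","s4"); im=grab("wrist","w4")
E
```

```text
10.1333
11.5333 [-0.02423618 -0.03555164 -1.06152193]
22.0 [-0.34  0.36  0.34] 11.9
21.0 [ 0.39 -0.63  0.29] 12.2667
20.0 [ 0.32 -0.2  -0.05] 12.6333
19.0 [-0.14  0.09 -0.75] 13.0
18.0 [0.29 0.06 1.91] 13.3667
```

Run:
```python
from h import *
go((-85,-46,19)); f0=F(.2)
for sg in (1,-1):
    for d in (3,4,5,6,7,8):
        go((-85+sg*d,-46,19)); f=F(.1)-f0; print(sg*d,f.round(2))
        if abs(f[0])>1.5: break
    go((-85,-46,19))
print(state()["time"])
```

```text
3 [ 0.39 -0.62 -0.5 ]
4 [-0.49 -0.34 -1.12]
5 [-0.17 -0.27  0.28]
6 [-0.66  0.12  0.37]
7 [-5.52 -0.93  1.23]
-3 [-0.84 -0.12 -0.75]
-4 [-0.3  -0.09 -0.86]
-5 [-0.96 -0.72 -0.91]
-6 [ 0.56  0.02 -0.81]
-7 [ 1.67 -0.15 -1.3 ]
18.0
```

Run:
```python
from h import *
go((-85,-46,19)); f0=F(.2)
for y in (-14,23,60): go((-85,y,19),32,.04); print(y,(F(.15)-f0).round(2))
for y in (63,65,66,67,68,69):
    go((-85,y,19)); f=F(.1)-f0; print(y,f.round(2))
    if f[1]<-1.5: break
go((-85,62.5,19)); print(state()["time"])
j=grab("scene","s5")
```

```text
-14 [-1.13 -1.67 -0.44]
23 [-0.87 -0.85 -0.48]
60 [-0.57 -0.54 -0.64]
63 [ 0.32 -0.64 -1.29]
65 [-0.16 -0.91 -0.13]
66 [ 0.53 -0.65  0.39]
67 [-0.55 -0.22 -0.34]
68 [-1.14 -1.23 -0.33]
69 [-0.71 -0.83 -0.54]
24.3833
```

Run:
```python
from h import *
f0=F(.2)
for y in (68,69,70,71,72):
    go((-85,y,19)); f=F(.15)-f0; print(y,f.round(2))
    if f[1]<-2: break
go((-85,63,19))
print(state()["time"])
```

```text
68 [0.2  0.61 1.11]
69 [-0.01  0.95 -0.11]
70 [-0.54 -2.99 -0.14]
26.1333
```

Run:
```python
from h import *
y=65.2; go((-85,y,19)); f0=F(.2)
for x in (-69,-53,-37,-21,-5,11,27,43,59,75):
    go((x,y,19),32,.04); f=F(.15)-f0; print(x,y,f.round(2))
    if np.linalg.norm(f)>8: print("STOP"); break
    if f[1]>2: y+=.8
    if f[1]<-2: y-=.8
    if f[2]>2.5: print("floor")
print(state()["time"],state()["ee_pos"],pose((x,y,19),32)[0])
j=grab("scene","s6"); grab("wrist","w6")
```

```text
-69 65.2 [-0.3  -0.64  0.6 ]
-53 65.2 [ 0.12 -0.52  0.13]
-37 65.2 [ 0.2  -0.94 -0.04]
-21 65.2 [ 0.38 -1.01  0.46]
-5 65.2 [-0.5   0.44  0.24]
11 65.2 [ 0.8  -0.66 -0.06]
27 65.2 [-0.1  -0.26  0.48]
43 65.2 [ 0.35 -1.17 -0.23]
59 65.2 [ 0.04 -0.95  0.17]
75 65.2 [ 0.18 -0.82  0.54]
33.5833 [0.62987304 0.01383782 0.10632313] [0.62995222 0.0138181  0.10634895]
```

Run:
```python
from h import *
f0=F(.2)
for z in (18,17,16,15):
    go((75,65.2,z)); f=F(.12)-f0; print(z,f.round(2))
    if f[2]>1.5: break
go((75,65.2,19))
a=np.radians(32); d=115
go((75,65.2-d*np.sin(a),19+d*np.cos(a)),32,.12); print(state()["time"],F())
Q=q(RB@tool([0,0,-1],[0,1,0]))
move_to([.55,.08,.28],Q); move_to([.4397,.2427,.265],Q); hold(.3)
s=state(); print(s["time"],s["ee_pos"],s["finger_gap"])
w=grab("wrist","w7"); t=grab("scene","s7"); u=proj(t,[.4397,.2427,.18])[0].astype(int)
cr=t["frame"][u[1]-50:u[1]+50,u[0]-60:u[0]+60]
cv2.imwrite("pics/s7c.png",cv2.hconcat([cv2.resize(cr,(400,340)),cv2.resize(w["frame"][100:350,150:410],(353,340))]))
```

```text
18 [-0.21 -0.6   0.54]
17 [-2.05 -1.18  5.63]
35.975 [-1.22899123 -0.73351942 -2.05929379]
37.9333 [0.44041602 0.24186429 0.26492846] 0.01607026045427394
```

View pics/s7c.png

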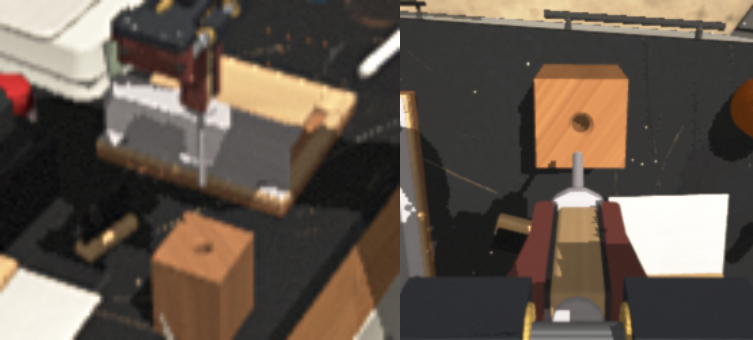

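The pick is still straight in the hand. The wrist view puts the stem tip at (577,155) and the hole at (582,122), so there may be a small sideways offset, which I'll measure before inserting.

Run:
```python
from h import *
for fn in ("w3","w7"):
    im=pickle.load(open(fn+".pkl","rb")); g=im["frame"].astype(int); P=cloud(im)
    g2=im["frame"].max(2); u0=proj(im,[.4397,.2432,.092])[0]; print(fn,"proj blk",u0)
    m=np.zeros(g2.shape,np.uint8); c=u0.astype(int); 
    sl=(slice(c[1]-12,c[1]+13),slice(c[0]-14,c[0]+15)); sub=im["frame"][sl]; z=P[...,2][sl]
    print(sub[...,2][::2,::2])
    dark=(sub[...,2]<120); ys,xs=np.nonzero(dark); print("hole",onplane(im,[(xs.mean()+c[0]-14,ys.mean()+c[1]-12)],.092),len(xs))
    x,y,zz=P[...,0],P[...,1],P[...,2]
    p=P[(x>.37)&(x<.5)&(y>.18)&(y<.3)&(zz>.088)&(zz<.097)]; print("block",cv2.minAreaRect(p[:,:2].astype(np.float32)*1000))
    zt=.112 if fn=="w3" else .162
    p=P[(abs(x-.44)<.02)&(abs(y-.243)<.015)&(zz>zt+.01)&(zz<zt+.07)]; print("stem",len(p),np.median(p,0))
```

```text
w3 proj blk [282.27381354 205.85552131]
[[228 232 228 227 229 228 226 222 228 236 234 233 234 232 233]
 [232 229 228 228 229 226 219 221 232 234 233 234 232 233 233]
 [230 228 228 229 222 173 150 150 149 146 208 231 233 233 233]
 [228 228 229 216 167 136 100  98  94 112 142 175 232 233 232]
 [228 229 224 183 147  89  88  89  88  87 105 147 205 233 228]
 [229 229 210 185 153 137  90  89  88  86  86 128 160 228 227]
 [229 228 204 193 154 159 148 100  88  86  86 131 156 224 227]
 [228 224 211 215 157 158 157 148 105 111  88 148 168 224 228]
 [225 221 223 232 182 158 158 150 137  99 103 176 180 225 229]
 [222 223 234 235 233 178 176 161 136 131 192 193 203 229 231]
 [222 231 231 230 228 148 173 185 189 213 208 204 226 229 230]
 [229 234 126 105 104 132 173 185 202 219 215 226 230 229 230]
 [227 141 101 102 101 134 172 184 193 226 227 230 231 229 232]]
hole [[0.43905582 0.24348385 0.092     ]] 114
block ((439.88836669921875, 243.36874389648438), (70.72154235839844, 70.10897827148438), 3.6072897911071777)
stem 185 [0.43735281 0.24117072 0.14990231]
w7 proj blk [282.76997049 190.88395107]
[
[... 315 characters left out ...]
[221 221 222 198 166  91  84  86  83  82  92 142 199 221 220]
 [220 221 220 193 169 145  97  90  82  81  82 148 179 220 220]
 [222 221 216 201 202 148 150 136  89  84  88 158 180 219 223]
 [222 219 213 220 223 159 152 144 129  93 130 173 196 222 224]
 [220 213 218 228 228 222 174 151 141 162 193 187 220 223 221]
 [216 214 228 227 228 229 228 223 220 207 201 217 223 223 225]
 [214 223 227 226 227 225 228 226 221 216 218 223 222 223 226]
 [221 228 227 227 224 225 225 224 220 220 222 223 223 226 227]]
hole [[0.43736614 0.24452625 0.092     ]] 83
block ((439.57537841796875, 243.37847900390625), (69.96294403076172, 70.08381652832031), 3.529907703399658)
stem 189 [0.43829943 0.24045584 0.19977184]
```

Both the camera and the gutter touch-off show the pick about 2 mm to the right of the commanded line, so I'll shift the insertion about +2 mm in y.

Run:
```python
from h import *
X,Y=.4398,.2446
move_l([X,Y,.225],.15); hold(.2); f0=F(.2)
for z in (.205,.195,.185,.15,.116):
    move_l([X,Y,z],.06); f=F(.1)-f0; print(z,f.round(2))
    if np.linalg.norm(f)>6: print("STOP"); raise SystemExit
for z in (.113,.112,.111,.110,.1095):
    move_l([X,Y,z],.05); f=F(.1)-f0; print(z,f.round(2))
    if f[2]>1.5: break
print(state()["time"],state()["ee_pos"])
```

```text
0.205 [ 0.11 -0.7  -0.09]
0.195 [ 0.96 -0.52 -0.09]
0.185 [0.83 0.28 0.13]
0.15 [ 0.17  1.06 -0.63]
0.116 [ 0.33 -0.67  0.48]
0.113 [-0.11 -0.53  0.03]
0.112 [0.51 0.36 1.08]
0.111 [ 0.47 -0.21 -0.09]
0.11 [ 0.47 -0.2   1.12]
0.1095 [-2.   -0.55  5.17]
43.6667 [0.4398409  0.24460278 0.1099774 ]
```

Run:
```python
from h import *
gripper_open(); move_l([.4398,.2446,.20],.1); move_l([.4398,.2446,.30],.2); hold(.4); print(state()["time"],state()["finger_gap"])
w=grab("wrist","w8"); t=grab("scene","s8"); P=cloud(w); x,y,z=P[...,0],P[...,1],P[...,2]
p=P[(abs(x-.44)<.03)&(abs(y-.243)<.03)&(z>.14)&(z<.2)]; t2=p[p[:,2]>p[:,2].max()-.006]; print(p[:,2].max(),t2.mean(0))
u=proj(t,[.44,.243,.1])[0].astype(int); cr=t["frame"][u[1]-50:u[1]+50,u[0]-60:u[0]+60]
cv2.imwrite("pics/s8c.png",cv2.hconcat([cv2.resize(cr,(400,340)),cv2.resize(w["frame"][60:310,150:410],(353,340))]))
```

```text
46.95 0.08793547258224355
0.16320712292077488 [0.43922655 0.24355895 0.16079719]
```

View pics/s8c.png

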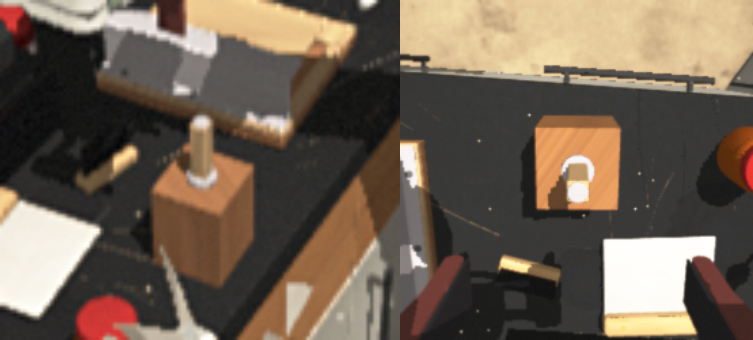

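The pick stands upright in the block with its collar on the wood (collar at (203,178) in the left crop), and the robot is clear.

```bash
python3 -c "
from bench import *
print(job_done())"
```

```text
the job is handed in; nothing more can be done
None
```

The job is handed in (no verdict came back): I ran the pick's tip along both legs of the gutter in order, stood it back upright in its block with the collar on the wood, and finished at about 47 s without touching the other things.

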